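# Weigh the outer of two nested bisque cups

### The arm

A 6-joint arm with a two-finger parallel gripper is mounted at the origin on the work surface. World frame = base frame: x ahead of the robot, y to its left, z up, the work surface at z = 0. Lengths are in m, angles in degrees, forces in N, time in s.
With the tool pointing down it reaches from about 0.35 to 0.875 m from the base axis. Payload 4.2 kg.
Tool frame: the origin (TCP) lies at the very end of the fingers, on their centre line; the grasp point (between the pads) lies 19 mm behind it; z points along the fingers, y is the line along which they close (so a half turn about z gives the same grasp; the last joint's range is limited). The gripper opens to 87 mm and grips with 3 to 60 N. Pads are 19 mm wide; open, the fingers measure 117 mm over their backs; the gripper's body (75 mm by 190 mm) begins 51 mm behind the grasp point.
Start: joints at [83.056, 22.042, 0.453, 0, -68.411, -14.817], TCP at [0.232, 0.58, 0.223] pointing down, gripper open.
Joint ranges: [-179.83, 179.83], [-69.29, 118.12], [-61.27, 80.66], [-181.25, 117.63], [-171.15, -9.14], [-177.46, 177.46]. Speed limits (degrees/s): [159.86, 159.86, 180, 180, 180, 180].

### API

Orientations are given as a 3x3 rotation matrix whose columns are the frame's x, y, z axes.
In Python, from station import sense, cams, r gives the robot as it stands. The module is installed in compiled form; this text tells all that it offers.
- The arm moves only by the tool step_arm, never from a script. Its argument "targets" is text: rows parted by semicolons, each of 4 numbers parted by spaces: the shift along the tool's x, y, z in cm, then the turn about the tool's z in degrees. In form: x y z turn; .... A call has 1 to 12 rows; each row shifts and turns the commanded pose from where the row before left it, along the tool's axes as they then stand; what a row does not reach is not made up. A row lasts 1/12 s, in which the tool goes at most 41.7 mm and 7.16 degrees, less where a joint would pass 70% of its speed; a pose out of reach is approached as far as the arm can. A call with a gripper value outside its range is refused whole. "claw" is the finger opening in cm, from 0 to 8.7, set as the call begins (left out, the last holds). The fingers move at their own pace and stop on an object; the grip force is fixed at half the most. Time passes only in rows, so rows that do not move let the fingers close. It gives the time, the measured TCP pose, the force, the opening and the grip force at its end, in the units of the state.
- sense(): the state, without advancing time (a new reading comes with each control period).
- cams.capture(name): name is "scene" or "top"; returns a dict with "frame" (420x560x3 uint8, blue, green, red), "vertical_fov" (degrees; the focal length in pixels is half the picture's height over the tangent of half this angle, whatever the lens; pixels are square), "cx", "cy" (the principal point, pixels), "eye" and "rotation" of the camera in the world. Camera axes: x right, y down, z forward; pixel columns grow to the right and rows downward; lengths in m; the calibration is good to about 2 mm. A picture is of the moment at which its call begins. There is no depth.
- r.finish_job(): hands the job in; it is judged then, once.
The state is a dict: "time_s": time; "joints": joint angles; "joint_velocities": joint speeds; "effort": joint torques, N m; "tcp_pos": TCP position; "ee_rot": TCP orientation; "wrist_force": force on the tool from outside, world axes, zero at the start; "moment": the same for the moment, N m; "gripper_width": opening from 0.0 (shut) to 1.0 (fully open); "gripper_force": force on a finger pad.
Only numpy, scipy, OpenCV 4.12 (cv2) and the standard library are available. Lean on these libraries where they do the work, as an engineer would, in place of code of your own. Each camera call takes 0.05 s, during which the arm holds its last target. There are 200 camera calls.

### The job

With the balance's pan still empty, zero the balance by pressing its long bar key fully down and letting it come back up. Then lift the outer cup straight off the upside-down nested pair, leaving the inner cup standing where it is, and set it down gently, without dropping it and still upside down, in the middle of the balance pan. Let go of it and record the weight by pressing the round key fully down and letting it come back up; do not press the round key before the cup is on the pan nor the bar key once it is there, and leave the other things where they are.

Things in the scene. Friction and masses are not known exactly. Their poses are not given: they have to be found in the camera images.
- pan_centre (a point): Centre of the top face of the balance's flat round steel pan, 120 mm across, 72 mm above the table. The balance is a fixed white box 270 mm long (its x), 190 mm wide (its y) with a 48 mm high front deck. This point's axes are the balance's: x points from the keys towards the pan, z up. The pan's centre is 150 mm behind the line of the keys.
- bar_key_top (a point): Centre of the top face of the long rectangular grey key (22 mm along the balance's x, 50 mm along its y) on the front deck, 150 mm before the pan centre and 45 mm to +y of it. Its top stands 12 mm above the deck (60 mm above the table), so 6 mm still stands proud when fully down. Pressed straight down. Zero key.
- bar_key (a joint): Travel of the bar key in m: 0 up, 0.006 fully down; springs back by itself. It starts to move at 1.5 N and is fully down at about 5 N.
- round_key_top (a point): Centre of the top face of the round grey key, 26 mm across, on the front deck, 150 mm before the pan centre and 50 mm to -y of it; same height, travel and spring as the bar key. Record key.
- round_key (a joint): Travel of the round key in m: 0 up, 0.006 fully down; springs back; 1.5 N to start, about 5 N fully down.
- outer_cup_mid (a point): Centre (half-way up) of the outer cup of the nested pair: a thin terracotta cup standing upside down over the inner cup, 60 mm high, 52 mm across at its closed top, 58 mm at its open rim (below), about 110 g. Its z axis points up out of the closed top. Its rim hangs 19 mm above the board because the taller inner cup carries it; it must rise 55 mm to come clear. Radial play to the inner cup is about 3 mm. Standing rim down on the pan, this point is 30 mm above the pan.
- inner_cup_mid (a point): Centre (half-way up) of the inner cup: upside down, 74 mm high, 40 mm across at its top and 46 mm at its rim, about 90 g, standing loose on the 12 mm thick plywood ware board (280 x 140 mm, fixed); only its lowest 19 mm shows below the outer cup. z up.
- lone_cup_mid (a point): Centre (half-way up) of a single upside-down cup of the same shape and size as the outer one, with nothing inside, standing directly on the ware board 110 to 150 mm from the pair, nearer or farther along the board. To be left alone.
- bottle_mid (a point): Centre of a clear plastic bottle, 64 mm across, 200 mm high, standing on the table beside the work. To be left alone.
- jar_mid (a point): Centre of a glass jar with a metal lid, 66 mm across, 85 mm high, standing on the table beside the work. To be left alone.
- tool_box_mid (a point): Centre of a closed cardboard box 50 x 120 x 35 mm on the table beyond the work. To be left alone.
- outer_cup: The outer cup's body; its origin is at the centre of its open rim (its underside), 30 mm below point outer_cup_mid.
Mind the look-alikes: they are no part of the job. What is shaped like the outer_cup but purple is not meant.

How it is judged:
By the outcome, as a careful person would: the job done as asked, in the order asked, and still so for the second after the job is handed in, with the robot touching nothing.
It also fails if it takes over 56 s, if anything falls off the work surface, if the arm or the gripper's body presses on something with over 40 N, if the wrist force passes 120 N, or if a joint passes its speed limit or range.

## Working session

There is one attempt and no reset: what is moved stays moved. The work goes in short steps, Python scripts to look and compute and a tool call to move; the robot and the scene stay as the last step left them, time stands still between calls to the robot, and variables do not carry over. Pictures are saved under pics/ and viewed, at most 10 in all, crops included, and the job is handed in when it is done.

Besides the shell and the picture viewer there is one more tool, called after "Request:" as name(argument=value, ...), one argument or row to a line, values as JSON. step_arm: Moves the arm, as the interface text tells. Its arguments: {"type":"object","properties":{"targets":{"type":"string"},"claw":{"type":"number"}},"required":["targets"]}

```bash
mkdir -p pics; cat > h.py <<'E'
import numpy as np, cv2
from station import sense, cams, r
def cap(n,save=None):
    c=cams.capture(n)
    if save: cv2.imwrite('pics/'+save,c['frame'])
    return c
def ray(c,u,v):
    f=c['frame'].shape[0]/2/np.tan(np.radians(c['vertical_fov'])/2)
    d=np.array(c['rotation'])@np.array([(u-c['cx'])/f,(v-c['cy'])/f,1.]); return np.array(c['eye']),d
def onz(c,u,v,z):
    e,d=ray(c,u,v); return e+d*(z-e[2])/d[2]
def proj(c,p):
    f=c['frame'].shape[0]/2/np.tan(np.radians(c['vertical_fov'])/2)
    q=np.array(c['rotation']).T@(np.array(p)-np.array(c['eye'])); return np.array([c['cx']+f*q[0]/q[2],c['cy']+f*q[1]/q[2]])
def state():
    s=sense(); print(s['time_s'],np.round(s['tcp_pos'],4),np.round(s['ee_rot'],3).tolist(),np.round(s['wrist_force'],2),round(s['gripper_width'],3),np.round(s['gripper_force'],1))
E
python3 - <<'E'
from h import *
a=cap('top','t0.png');b=cap('scene','s0.png');state()
for c in(a,b):print(c['eye'],np.round(c['rotation'],3).tolist(),c['vertical_fov'],c['cx'],c['cy'])
E
```

```text
0.1 [0.2315 0.58   0.2216] [[0.929, -0.371, -0.001], [-0.371, -0.929, -0.002], [0.0, 0.002, -1.0]] [-0.15 -0.5   1.2 ] 1.002 0.0
[0.5021975  0.00542072 1.63756764] [[0.005, -0.996, 0.089], [-1.0, -0.005, -0.008], [0.009, -0.089, -0.996]] 44.34436209972457 275.19520921502624 207.9054557504407
[ 1.39804154 -0.46203812  0.97236788] [[0.499, 0.603, -0.622], [0.866, -0.334, 0.372], [0.017, -0.724, -0.689]] 46.1228556075032 272.6420703246012 211.44764179135905
```

View pics/t0.png

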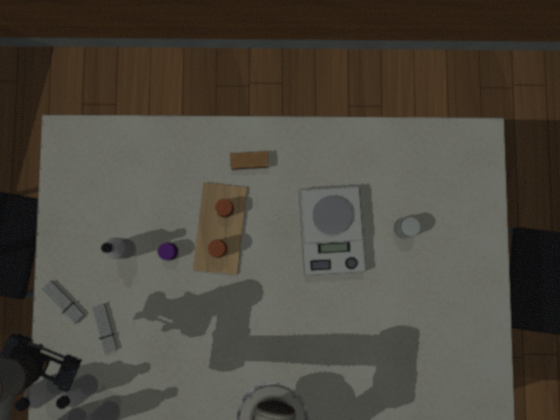

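View pics/s0.png

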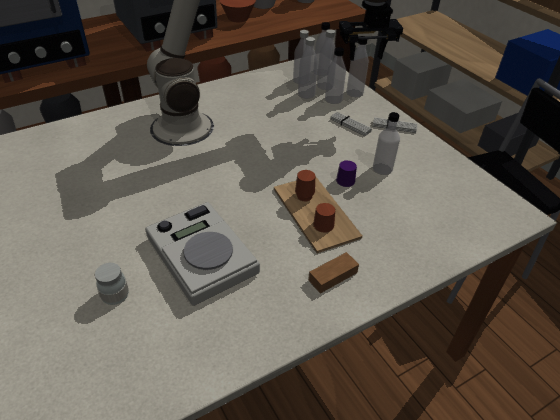

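```bash
python3 - <<'E'
from h import *
a=cap('top');b=cap('scene')
A=a['frame'];B=b['frame']
c1=cv2.resize(B[160:245,265:365],None,fx=4,fy=4,interpolation=cv2.INTER_CUBIC)
c2=cv2.resize(A[180:280,190:250],(300,500),interpolation=cv2.INTER_CUBIC)[:340] if 0 else cv2.resize(A[180:280,190:285],(323,340),interpolation=cv2.INTER_CUBIC)
c=np.hstack([c1,c2]); cv2.imwrite('pics/crop1.png',np.clip(c*1.8,0,255).astype(np.uint8))
def blobs(I,mask,mn=30):
    n,l,s,ce=cv2.connectedComponentsWithStats(mask.astype(np.uint8))
    return [(s[i].tolist(),ce[i].round(1).tolist()) for i in range(1,n) if s[i][4]>mn]
for n,c in(('top',a),('scene',b)):
    h=cv2.cvtColor(c['frame'],cv2.COLOR_BGR2HSV)
    m=((h[...,0]<9)|(h[...,0]>174))&(h[...,1]>140)&(h[...,2]>50)
    m[:150]=0
    print(n,blobs(0,m))
# top: pan, keys
h=cv2.cvtColor(A,cv2.COLOR_BGR2HSV); roi=(slice(180,285),slice(295,370))
g=A[...,1].astype(int)
print([g[v,333] for v in range(185,280,3)])
m=np.zeros(g.shape,bool); m[roi]=g[roi]<75
print('dark',blobs(0,m,10))
z=cv2.resize(A[180:285,295:370],None,fx=5,fy=5,interpolation=cv2.INTER_CUBIC)
cv2.imwrite('pics/bal.png',np.clip(z*1.5,0,255).astype(np.uint8))
for z0 in(.048,.072):
  print(z0,[onz(a,*p,z0).round(3).tolist() for p in((320,265),(351,263),(333.5,214.5))])
E
```

```text
top []
scene [([298, 170, 17, 12, 160], [306.0, 175.5]), ([316, 203, 19, 13, 192], [325.2, 209.4])]
[np.int64(89), np.int64(97), np.int64(109), np.int64(104), np.int64(79), np.int64(80), np.int64(80), np.int64(79), np.int64(79), np.int64(79), np.int64(81), np.int64(80), np.int64(82), np.int64(81), np.int64(83), np.int64(83), np.int64(82), np.int64(102), np.int64(108), np.int64(68), np.int64(77), np.int64(80), np.int64(64), np.int64(106), np.int64(109), np.int64(110), np.int64(110), np.int64(109), np.int64(111), np.int64(101), np.int64(97), np.int64(99)]
dark [([359, 185, 11, 51, 282], [364.1, 207.2]), ([349, 204, 4, 6, 11], [350.5, 207.3]), ([317, 241, 33, 13, 208], [333.4, 246.8]), ([364, 240, 3, 10, 13], [364.5, 244.5]), ([365, 254, 5, 15, 43], [367.0, 261.3]), ([345, 257, 13, 12, 126], [351.0, 262.6]), ([310, 259, 21, 12, 210], [320.1, 264.5])]
0.048 [[0.469, -0.146, 0.048], [0.475, -0.241, 0.048], [0.624, -0.188, 0.048]]
0.072 [[0.469, -0.144, 0.072], [0.476, -0.237, 0.072], [0.622, -0.185, 0.072]]
```

View pics/crop1.png

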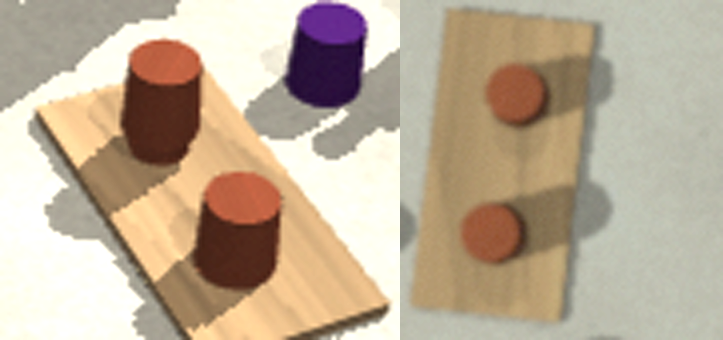

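View pics/bal.png

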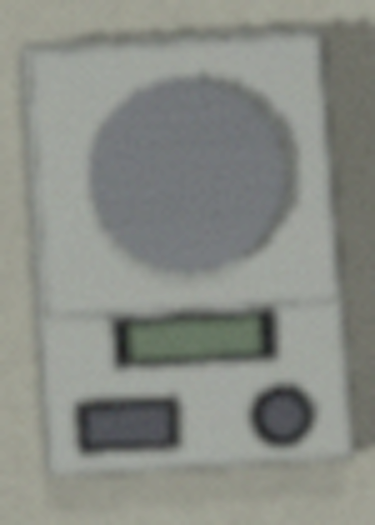

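The crop shows two red cups. The one at scene (306,175) / top (217,248) is taller and has a narrower step at its foot, so it is the nested pair. The one at scene (325,209) / top (224,208) is a plain taper standing on the board, so it is the lone cup. The purple one is a look-alike. On the balance, the bar key is at top (320,265), the round key at (351,263) and the pan at (333.5,214.5).

```bash
python3 - <<'E'
from h import *
from scipy.optimize import least_squares
a=cap('top');b=cap('scene')
def cen(c,box,f):
    u0,v0,u1,v1=box; h=cv2.cvtColor(c['frame'],cv2.COLOR_BGR2HSV)[v0:v1,u0:u1].astype(int); m=f(h,c['frame'][v0:v1,u0:u1].astype(int)).astype(np.uint8)
    n,l,s,ce=cv2.connectedComponentsWithStats(m); i=1+np.argmax(s[1:,4]); print(s[i]+[u0,v0,0,0,0],(ce[i]+[u0,v0]).round(2)); return ce[i]+[u0,v0]
red=lambda h,I:((h[...,0]<12)|(h[...,0]>170))&(h[...,1]>135)&(h[...,2]>60)
P=cen(a,(200,235,235,262),red);L=cen(a,(210,195,240,220),red)
Ps=cen(b,(290,165,320,205),lambda h,I:red(h,I)&(h[...,2]>85));Ls=cen(b,(310,195,340,235),lambda h,I:red(h,I)&(h[...,2]>85))
print('pair',onz(a,*P,.091),onz(b,*Ps,.091));print('lone',onz(a,*L,.072),onz(b,*Ls,.072))
pan=cen(a,(309,190,358,238),lambda h,I:(I[...,1]<92)&(I[...,1]>60))
bk=cen(a,(305,255,336,275),lambda h,I:I[...,1]<80);rk=cen(a,(340,252,362,274),lambda h,I:I[...,1]<80)
pts=[onz(a,*pan,.072),onz(a,*bk,.056),onz(a,*rk,.056)]
print(np.round(pts,4))
loc=np.array([[0,0],[-.15,.045],[-.15,-.05]])
def mod(q): c,s=np.cos(q[2]),np.sin(q[2]); return loc@np.array([[c,s],[-s,c]])+q[:2]
o=least_squares(lambda q:(mod(q)-np.array(pts)[:,:2]).ravel(),[.62,-.18,0]);print('bal',o.x,np.degrees(o.x[2]),o.fun*1e3);print(mod(o.x))
M=mod(o.x)
for p,z in zip(M,(.072,.06,.06)): print('scene proj',proj(b,[*p,z]))
z=cv2.resize(b['frame'][190:300,135:265],None,fx=6,fy=5,interpolation=cv2.INTER_CUBIC)
for p,zz in zip(M,(.072,.06,.06)):
    u=proj(b,[*p,zz]); cv2.drawMarker(z,(int((u[0]-135+.5)*6),int((u[1]-190+.5)*5)),(0,0,255),0,20,1)
cv2.imwrite('pics/balS.png',z)
E
```

```text
[208 240  17  17 219] [216.21 248.13]
[216 199  16  17 207] [223.52 207.18]
[298 170  17  11 149] [305.86 175.16]
[316 203  19  13 195] [325.31 208.98]
pair [0.51823966 0.1685571  0.091     ] [0.51938988 0.16960688 0.091     ]
lone [0.64299088 0.15014919 0.072     ] [0.64518473 0.151831   0.072     ]
[ 313  195   42   40 1311] [333.34 214.45]
[310 259  21  12 220] [320.1  264.45]
[345 257  13  12 129] [351.02 262.54]
[[ 0.6225 -0.1848  0.072 ]
 [ 0.4704 -0.1454  0.056 ]
 [ 0.4766 -0.24    0.056 ]]
bal [ 0.62303457 -0.18408634  0.04335359] 2.483977647488696 [ 0.49252073  0.69942508  0.80430791 -0.2046536  -1.29682864 -0.49477148]
[[ 0.62303457 -0.18408634]
 [ 0.47122521 -0.14562962]
 [ 0.47534251 -0.24054036]]
scene proj [206.6074676  249.12436832]
scene proj [196.52739198 210.10520412]
scene proj [163.51344782 223.17259859]
```

View pics/balS.png

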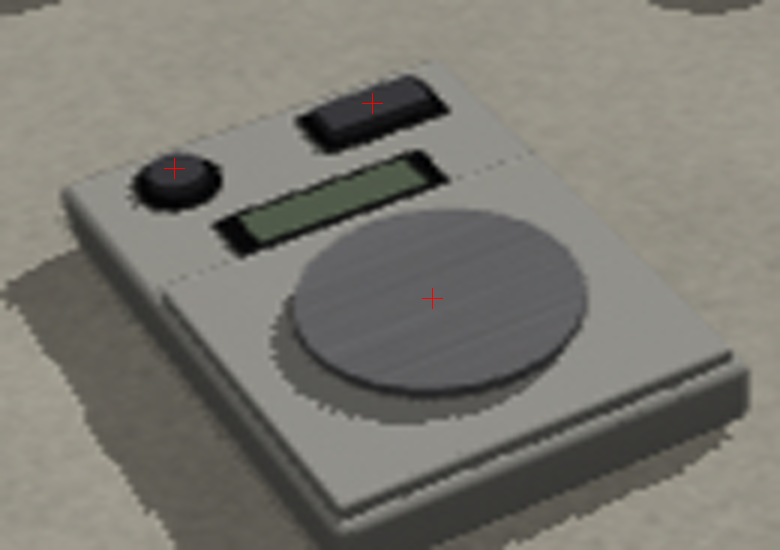

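The markers sit on the keys. In this view the pan centre is about (207.8,249.7), about 3 mm from the top-view fit, so I average the two to roughly (0.624,-0.183). I start by turning to the balance's axes with the fingers closed.

Request:
step_arm(
  targets="0 0 0 -6.1; 0 0 0 -6.1; 0 0 0 -6.1; 0 0 0 -6.1; 0 0 0 0",
  claw=0,
)

```text
time_s: 0.72
tcp_pos: [0.2316, 0.5804, 0.2225]
ee_rot: [[0.999, 0.048, -0.0], [0.048, -0.999, -0.0], [-0.0, 0.0, -1.0]]
wrist_force: [0.1, -1.0, -0.3]
gripper_width: 0.701
gripper_force: 0.0
```

Request:
step_arm(
  targets="1 3.7 0 0;1 3.7 0 0;1 3.7 0 0;1 3.7 0 0;1 3.7 0 0;1 3.7 0 0;1 3.7 0 0;1 3.7 0 0;1 3.7 0 0;1 3.7 0 0;1 3.7 0 0;1 3.7 0 0",
)

```text
time_s: 1.72
tcp_pos: [0.372, 0.1406, 0.223]
ee_rot: [[0.999, 0.044, 0.001], [0.044, -0.999, 0.001], [0.001, -0.001, -1.0]]
wrist_force: [1.1, 1.1, -0.7]
gripper_width: 0.006
gripper_force: 0.0
```

Request:
step_arm(
  targets="1 3.7 0 0;1 3.7 0 0;1 3.7 0 0;1 3.7 0 0;1 3.7 1 0;1 3.7 2 0;1 3.7 2 0;1.2 3.7 2 0;0 0 2 0;0 0 2 0;0 0 0 0; 0 0 0 0",
)

```text
time_s: 2.72
tcp_pos: [0.4655, -0.1453, 0.1145]
ee_rot: [[0.999, 0.044, -0.002], [0.044, -0.999, -0.0], [-0.002, 0.0, -1.0]]
wrist_force: [0.3, 0.9, 0.3]
gripper_width: 0.004
gripper_force: 0.0
```

Request:
step_arm(
  targets="0.5 0 1.5 0;0 0 1.5 0;0 0 1 0;0 0 0.7 0;0 0 0.3 0;0 0 0.2 0;0 0 0.2 0;0 0 0 0;0 0 0 0",
)

```text
time_s: 3.47
tcp_pos: [0.4714, -0.1448, 0.0615]
ee_rot: [[0.999, 0.046, 0.001], [0.046, -0.999, -0.0], [0.001, 0.0, -1.0]]
wrist_force: [0.1, 0.1, -0.7]
gripper_width: 0.004
gripper_force: 0.0
```

Request:
step_arm(
  targets="0 0 0.2 0;0 0 0.2 0;0 0 0.2 0;0 0 0.1 0;0 0 0 0;0 0 0 0",
)

```text
time_s: 3.97
tcp_pos: [0.4717, -0.1449, 0.0544]
ee_rot: [[0.999, 0.046, 0.001], [0.046, -0.999, -0.0], [0.001, 0.0, -1.0]]
wrist_force: [0.5, 1.4, 4.9]
gripper_width: 0.003
gripper_force: 2.4
```

Request:
step_arm(
  targets="0 0 0.1 0;0 0 0.05 0;0 0 0 0;0 0 0 0",
)

```text
time_s: 4.3
tcp_pos: [0.4717, -0.1449, 0.0542]
ee_rot: [[0.999, 0.047, 0.001], [0.047, -0.999, -0.001], [0.001, 0.001, -1.0]]
wrist_force: [-2.5, 1.4, 14.3]
gripper_width: 0.01
gripper_force: 7.3
```

Request:
step_arm(
  targets="0 0 -0.3 0;0 0 -0.7 0;0 0 -2 0;0 0 -3.5 0;0 0 -3.5 0;0.6 -3.1 0 0;0.6 -3.1 0 0;0.6 -3.1 0 0;0.6 -3.1 0 0;0.6 -3.1 0 0;0.6 -3.1 0 0;0.6 -3.1 0 0",
)

```text
time_s: 5.3
tcp_pos: [0.5023, 0.0751, 0.1521]
ee_rot: [[0.999, 0.046, -0.001], [0.046, -0.999, -0.0], [-0.002, 0.0, -1.0]]
wrist_force: [0.5, 0.4, -0.7]
gripper_width: 0.006
gripper_force: 0.0
```

Request:
step_arm(
  targets="0.6 -3.1 0 0;0.6 -3.1 0 0;0.6 -3.1 0 0;0 0 0 0;0 0 0 0;0 0 0 0;0 0 0 0",
  claw=8.7,
)

```text
time_s: 5.88
tcp_pos: [0.5161, 0.1665, 0.1521]
ee_rot: [[0.999, 0.045, -0.001], [0.045, -0.999, -0.001], [-0.001, 0.001, -1.0]]
wrist_force: [0.6, 0.2, 0.3]
gripper_width: 0.454
gripper_force: 0.0
```

```bash
python3 - <<'E'
from h import *
state();b=cap('scene')
z=cv2.resize(b['frame'][110:250,240:400],None,fx=5,fy=4,interpolation=cv2.INTER_CUBIC)
cv2.imwrite('pics/g1.png',np.clip(z*1.5,0,255).astype(np.uint8))
E
```

```text
5.8833 [0.5161 0.1665 0.1521] [[0.999, 0.045, -0.001], [0.045, -0.999, -0.001], [-0.001, 0.001, -1.0]] [0.57 0.21 0.31] 0.454 0.0
```

View pics/g1.png

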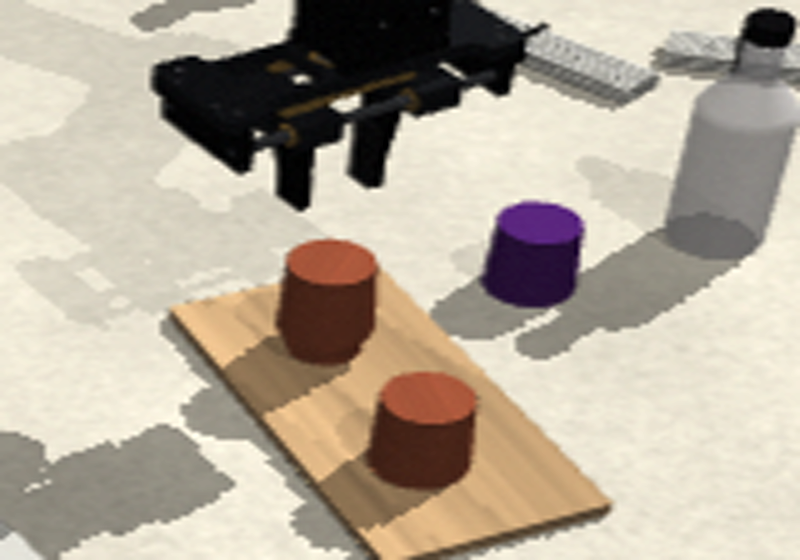

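The scene view shows the gripper open above the pair, with the fingers either side along y. Nothing is in the way going down.

Request:
step_arm(
  targets="0.3 -0.25 0 0;0 0 0 0;0 0 0 0;0 0 0 0;0 0 0 0;0 0 0 0;0 0 2 0;0 0 2 0; 0 0 0 0",
)

```text
time_s: 6.68
tcp_pos: [0.517, 0.1689, 0.1089]
ee_rot: [[0.999, 0.045, -0.007], [0.045, -0.999, -0.003], [-0.007, 0.003, -1.0]]
wrist_force: [-0.9, -0.4, -0.4]
gripper_width: 0.993
gripper_force: 0.0
```

Request:
step_arm(
  targets="0 0 2 0;0 0 2 0;0 0 1.6 0;0 0 1 0;0 0 0 0;0 0 0 0",
)

```text
time_s: 7.18
tcp_pos: [0.52, 0.1704, 0.0469]
ee_rot: [[0.999, 0.046, 0.0], [0.046, -0.999, -0.0], [0.0, 0.0, -1.0]]
wrist_force: [-0.1, 0.0, 0.3]
gripper_width: 0.999
gripper_force: 0.0
```

Request:
step_arm(
  targets="0 0 0 0;0 0 0 0;0 0 0 0;0 0 0 0;0 0 0 0",
  claw=5.9,
)

```text
time_s: 7.6
tcp_pos: [0.5198, 0.1703, 0.047]
ee_rot: [[0.999, 0.046, 0.001], [0.046, -0.999, 0.0], [0.001, -0.0, -1.0]]
wrist_force: [-0.3, -0.4, -0.2]
gripper_width: 0.724
gripper_force: 0.0
```

Request:
step_arm(
  targets="0 0.1 0 0;0 0 0 0;0 0 0 0;0 0 0 0",
)

```text
time_s: 7.93
tcp_pos: [0.5196, 0.1692, 0.0464]
ee_rot: [[0.999, 0.046, -0.0], [0.046, -0.999, -0.0], [-0.0, 0.0, -1.0]]
wrist_force: [0.1, 0.6, 0.1]
gripper_width: 0.678
gripper_force: 0.0
```

Request:
step_arm(
  targets="0 0 0 0;0 0 0 0",
  claw=5.7,
)

```text
time_s: 8.1
tcp_pos: [0.5197, 0.1693, 0.0464]
ee_rot: [[0.999, 0.046, 0.0], [0.046, -0.999, 0.0], [0.0, -0.0, -1.0]]
wrist_force: [-0.2, 1.0, 0.4]
gripper_width: 0.655
gripper_force: 0.2
```

Request:
step_arm(
  targets="0 0 0 0;0 0 0 0",
  claw=5.5,
)

```text
time_s: 8.27
tcp_pos: [0.5196, 0.1693, 0.0464]
ee_rot: [[0.999, 0.046, 0.0], [0.046, -0.999, 0.0], [0.0, -0.0, -1.0]]
wrist_force: [0.5, 0.2, 0.6]
gripper_width: 0.641
gripper_force: 0.2
```

```bash
python3 - <<'E'
from h import *
state();b=cap('scene')
z=cv2.resize(b['frame'][130:240,260:380],None,fx=6,fy=5,interpolation=cv2.INTER_CUBIC)
cv2.imwrite('pics/g2.png',np.clip(z*1.5,0,255).astype(np.uint8))
E
```

```text
8.2667 [0.5196 0.1693 0.0464] [[0.999, 0.046, 0.0], [0.046, -0.999, 0.0], [0.0, -0.0, -1.0]] [0.48 0.25 0.62] 0.641 0.2
```

View pics/g2.png

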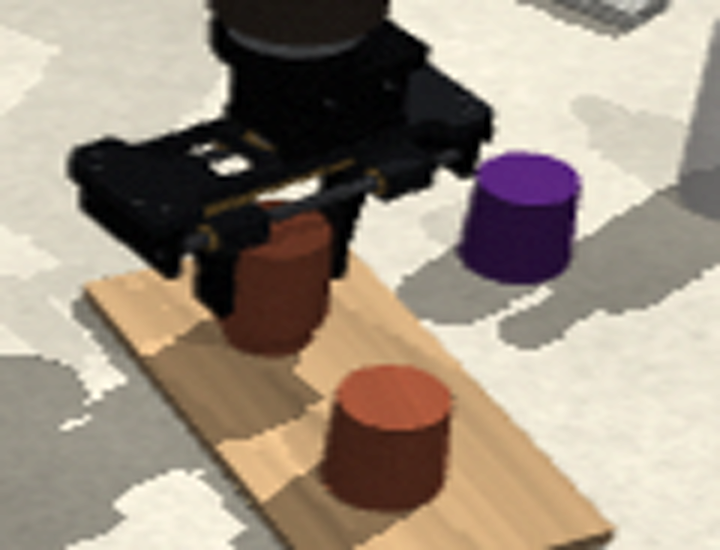

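The fingers straddle the pair and are nearly touching it. The cup top in the crop is at about (285,235). I close the gripper and lift.

Request:
step_arm(
  targets="0 0 0 0;0 0 0 0;0 0 0 0;0 0 0 0;0 0 0 0",
  claw=5.0,
)

```text
time_s: 8.73
tcp_pos: [0.5196, 0.1692, 0.0464]
ee_rot: [[0.999, 0.046, -0.0], [0.046, -0.999, -0.0], [-0.0, 0.0, -1.0]]
wrist_force: [0.6, 0.3, 0.1]
gripper_width: 0.623
gripper_force: 29.9
```

Request:
step_arm(
  targets="0 0 -0.3 0;0 0 -0.5 0;0 0 -0.5 0;0 0 -0.7 0;0 0 -0.7 0;0 0 -0.7 0;0 0 -0.8 0;0 0 -1 0;0 0 -1 0;0 0 -1 0;0 0 -1 0;0 0 0 0",
)

```text
time_s: 9.73
tcp_pos: [0.5211, 0.17, 0.1313]
ee_rot: [[0.999, 0.047, 0.005], [0.047, -0.999, 0.002], [0.005, -0.002, -1.0]]
wrist_force: [0.7, -0.7, -1.2]
gripper_width: 0.627
gripper_force: 29.9
```

Request:
step_arm(
  targets="0 0 -1 0;0 0 -1 0;0 0 -1 0;0 0 -1 0;0 0 0 0;0 0 0 0",
)

```text
time_s: 10.23
tcp_pos: [0.5199, 0.1695, 0.1692]
ee_rot: [[0.999, 0.046, 0.001], [0.046, -0.999, 0.001], [0.001, -0.001, -1.0]]
wrist_force: [0.3, 0.6, 0.2]
gripper_width: 0.615
gripper_force: 29.9
```

```bash
python3 - <<'E'
from h import *
state();b=cap('scene')
z=cv2.resize(b['frame'][90:240,240:380],None,fx=5,fy=4,interpolation=cv2.INTER_CUBIC)
cv2.imwrite('pics/g3.png',np.clip(z*1.5,0,255).astype(np.uint8))
E
```

```text
10.2333 [0.5199 0.1695 0.1692] [[0.999, 0.046, 0.001], [0.046, -0.999, 0.001], [0.001, -0.001, -1.0]] [0.29 0.63 0.22] 0.615 29.9
```

View pics/g3.png

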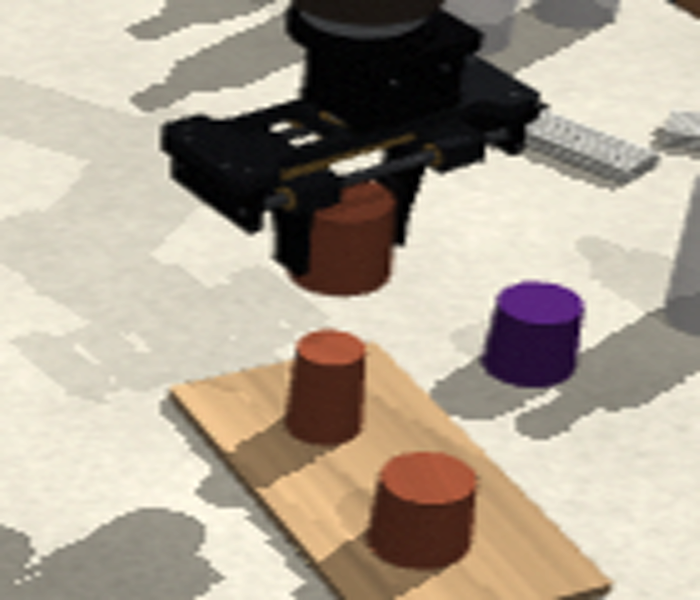

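The outer cup came off cleanly. The inner cup still stands on the board at crop (328,400), and the held cup is upright. Next I go over the pan.

Request:
step_arm(
  targets="0.5 2 0 0;0.8 3.3 0 0;0.9 3.6 0 0;0.9 3.6 0 0;0.9 3.6 0 0;0.9 3.6 0 0;0.9 3.6 0 0;0.9 3.6 0 0;0.8 3.3 0 0;0.8 3.3 0 0;0.4 2.2 0 0;0 0 0 0",
)

```text
time_s: 11.28
tcp_pos: [0.6229, -0.1875, 0.1666]
ee_rot: [[0.999, 0.041, -0.002], [0.041, -0.999, -0.001], [-0.002, 0.0, -1.0]]
wrist_force: [-0.3, 0.9, -0.6]
gripper_width: 0.622
gripper_force: 29.9
```

Request:
step_arm(
  targets="0 0 1.2 0;0 0 1.2 0;0 0 1.2 0;0 0 1.2 0;0 0 1 0;0 0 0.6 0;0 0 0 0;0 0 0 0;0 0 0 0",
)

```text
time_s: 12.03
tcp_pos: [0.6236, -0.1834, 0.1052]
ee_rot: [[0.999, 0.046, 0.001], [0.046, -0.999, -0.0], [0.001, 0.0, -1.0]]
wrist_force: [0.3, 0.5, -1.0]
gripper_width: 0.626
gripper_force: 29.9
```

```bash
python3 - <<'E'
from h import *
state();b=cap('scene');s=sense();t=s['tcp_pos']
u0,v0=135,150
z=cv2.resize(b['frame'][150:290,135:275],None,fx=5,fy=4,interpolation=cv2.INTER_CUBIC)
z=np.clip(z*1.5,0,255).astype(np.uint8)
# expected rim circle
for k in np.linspace(0,2*np.pi,60):
    u=proj(b,[t[0]+.029*np.cos(k),t[1]+.029*np.sin(k),t[2]-.015]); cv2.circle(z,(int((u[0]-u0+.5)*5),int((u[1]-v0+.5)*4)),1,(0,255,0),-1)
cv2.imwrite('pics/g4.png',z)
E
```

```text
12.0333 [ 0.6236 -0.1834  0.1052] [[0.999, 0.046, 0.001], [0.046, -0.999, -0.0], [0.001, 0.0, -1.0]] [ 0.31  0.52 -0.98] 0.626 29.9
```

View pics/g4.png

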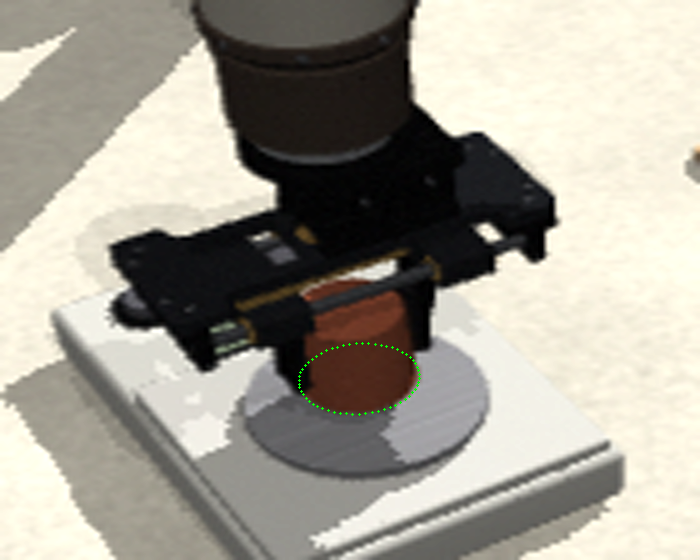

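The predicted rim (green) matches the cup's rim at crop (358,380), so it hasn't slipped. It is over the pan centre to within about 2 mm. I lower it slowly until contact.

Request:
step_arm(
  targets="0 0 0.6 0;0 0 0.4 0;0 0 0.3 0;0 0 0.2 0;0 0 0 0;0 0 0 0",
)

```text
time_s: 12.58
tcp_pos: [0.6229, -0.1834, 0.0893]
ee_rot: [[0.999, 0.046, -0.0], [0.046, -0.999, -0.0], [-0.0, 0.0, -1.0]]
wrist_force: [-0.7, 0.8, -1.3]
gripper_width: 0.623
gripper_force: 29.9
```

Request:
step_arm(
  targets="0 0 0.1 0;0 0 0.1 0;0 0 0 0;0 0 0 0",
)

```text
time_s: 12.92
tcp_pos: [0.623, -0.1834, 0.0875]
ee_rot: [[0.999, 0.046, 0.0], [0.046, -0.999, -0.0], [0.0, 0.0, -1.0]]
wrist_force: [0.2, 0.4, -0.9]
gripper_width: 0.622
gripper_force: 29.9
```

Request:
step_arm(
  targets="0 0 0.05 0;0 0 0.05 0;0 0 0 0;0 0 0 0",
)

```text
time_s: 13.25
tcp_pos: [0.623, -0.1834, 0.0874]
ee_rot: [[0.999, 0.046, 0.001], [0.046, -0.999, -0.0], [0.001, 0.0, -1.0]]
wrist_force: [-3.6, 1.8, 5.5]
gripper_width: 0.629
gripper_force: 30.1
```

Contact at 5.5 N. I ease off slightly, then open.

Request:
step_arm(
  targets="0 0 -0.05 0;0 0 0 0",
)

```text
time_s: 13.42
tcp_pos: [0.623, -0.1834, 0.0874]
ee_rot: [[0.999, 0.046, 0.0], [0.046, -0.999, -0.0], [0.0, 0.0, -1.0]]
wrist_force: [-1.5, 1.9, 5.0]
gripper_width: 0.62
gripper_force: 30.0
```

Request:
step_arm(
  targets="0 0 0 0;0 0 0 0;0 0 0 0;0 0 0 0;0 0 0 0;0 0 0 0;0 0 0 0;0 0 0 0",
  claw=8.4,
)

```text
time_s: 14.08
tcp_pos: [0.623, -0.1834, 0.0869]
ee_rot: [[0.999, 0.046, -0.0], [0.046, -0.999, 0.0], [-0.0, -0.0, -1.0]]
wrist_force: [-0.2, 0.2, -0.4]
gripper_width: 0.963
gripper_force: 0.0
```

Request:
step_arm(
  targets="0 0 -0.5 0;0 0 -1 0;0 0 -1.5 0;0 0 -2 0;0 0 -2 0;0 0 -1.5 0;0 0 -0.5 0;0 0 0 0",
)

```text
time_s: 14.75
tcp_pos: [0.624, -0.1835, 0.1796]
ee_rot: [[0.999, 0.046, 0.005], [0.046, -0.999, -0.0], [0.005, 0.001, -1.0]]
wrist_force: [-0.2, 0.1, -0.5]
gripper_width: 0.97
gripper_force: 0.0
```

Request:
step_arm(
  targets="-2 0.6 0 0;-3 1 0 0;-3 1 0 0;-3 1 0 0;-3 1 0 0;-1 0.4 0 0;0 0 0 0;0 0 0 0",
)

```text
time_s: 15.42
tcp_pos: [0.4753, -0.2405, 0.1767]
ee_rot: [[0.999, 0.045, -0.0], [0.045, -0.999, 0.0], [-0.0, -0.0, -1.0]]
wrist_force: [0.4, -0.5, 0.4]
gripper_width: 0.963
gripper_force: 0.0
```

Request:
step_arm(
  targets="0 0 0 0;0 0 0 0;0 0 0 0;0 0 0 0;0 0 0 0;0 0 0 0;0 0 0 0;0 0 0 0;0 0 0 0;0 0 0 0;0 0 0 0;0 0 0 0",
  claw=0,
)

```text
time_s: 16.42
tcp_pos: [0.4754, -0.2403, 0.177]
ee_rot: [[0.999, 0.046, 0.0], [0.046, -0.999, -0.0], [0.0, 0.0, -1.0]]
wrist_force: [-0.3, -0.7, 0.4]
gripper_width: 0.134
gripper_force: 0.0
```

```bash
python3 - <<'E'
from h import *
state();b=cap('scene')
z=cv2.resize(b['frame'][130:280,120:360],None,fx=3,fy=3,interpolation=cv2.INTER_CUBIC)
z=np.clip(z*1.5,0,255).astype(np.uint8)
cv2.imwrite('pics/g5.png',z)
E
```

```text
16.4167 [ 0.4754 -0.2403  0.177 ] [[0.999, 0.046, 0.0], [0.046, -0.999, -0.0], [0.0, 0.0, -1.0]] [-0.3  -0.74  0.41] 0.134 0.0
```

View pics/g5.png

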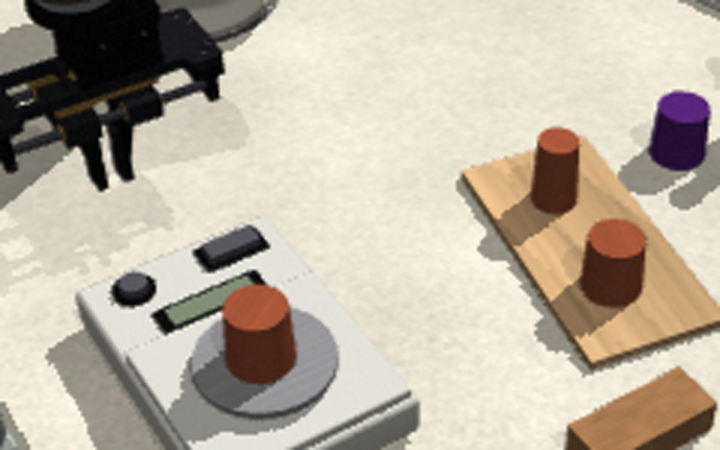

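The cup stands upright on the pan, with its base at crop (261,360) against the pan centre at (265,360). The inner and lone cups haven't moved. Now I press the round key.

Request:
step_arm(
  targets="0 0 2 0;0 0 2.5 0;0 0 2.5 0;0 0 2 0;0 0 1.2 0;0 0 0.7 0;0 0 0.4 0;0 0 0.2 0;0 0 0 0;0 0 0 0",
)

```text
time_s: 17.3
tcp_pos: [0.4761, -0.2404, 0.0627]
ee_rot: [[0.999, 0.046, 0.002], [0.046, -0.999, -0.0], [0.002, 0.0, -1.0]]
wrist_force: [-0.5, 0.3, 0.1]
gripper_width: 0.006
gripper_force: 0.0
```

Request:
step_arm(
  targets="0 0 0.2 0;0 0 0.2 0;0 0 0.2 0;0 0 0.1 0;0 0 0 0;0 0 0 0",
)

```text
time_s: 17.8
tcp_pos: [0.4763, -0.2405, 0.0555]
ee_rot: [[0.999, 0.046, 0.002], [0.046, -0.999, -0.001], [0.002, 0.001, -1.0]]
wrist_force: [0.4, 0.4, 3.7]
gripper_width: 0.004
gripper_force: 2.1
```

Request:
step_arm(
  targets="0 0 0.1 0;0 0 0.05 0;0 0 0 0;0 0 0 0",
)

```text
time_s: 18.13
tcp_pos: [0.4763, -0.2405, 0.0544]
ee_rot: [[0.999, 0.047, 0.002], [0.047, -0.999, -0.001], [0.002, 0.001, -1.0]]
wrist_force: [0.8, 1.0, 7.7]
gripper_width: 0.014
gripper_force: 4.0
```

Request:
step_arm(
  targets="0 0 0.05 0;0 0 0.03 0;0 0 0 0;0 0 0 0",
)

```text
time_s: 18.47
tcp_pos: [0.4763, -0.2405, 0.0543]
ee_rot: [[0.999, 0.047, 0.002], [0.047, -0.999, -0.001], [0.002, 0.001, -1.0]]
wrist_force: [-1.3, 2.8, 11.4]
gripper_width: 0.003
gripper_force: 6.2
```

Request:
step_arm(
  targets="0 0 -0.3 0;0 0 -0.7 0;0 0 -1.5 0;0 0 -2.5 0;0 0 -2.5 0;0 0 -2.5 0;0 0 -1 0;0 0 0 0;0 0 0 0;0 0 0 0;0 0 0 0",
)

```text
time_s: 19.38
tcp_pos: [0.4742, -0.2399, 0.1607]
ee_rot: [[0.999, 0.046, -0.004], [0.046, -0.999, 0.001], [-0.004, -0.001, -1.0]]
wrist_force: [-0.1, -0.7, 0.3]
gripper_width: 0.005
gripper_force: 0.0
```

```bash
python3 - <<'E'
from h import *
state();b=cap('scene')
z=cv2.resize(b['frame'][130:280,120:360],None,fx=3,fy=3,interpolation=cv2.INTER_CUBIC)
cv2.imwrite('pics/g6.png',np.clip(z*1.5,0,255).astype(np.uint8))
p=cv2.imread('pics/g5.png');d=cv2.absdiff(p,cv2.imread('pics/g6.png')).max(2)
print('changed px cup/pan',(d[280:420,190:340]>60).sum(),'board',(d[100:,450:]>60).sum())
E
```

```text
19.3833 [ 0.4742 -0.2399  0.1607] [[0.999, 0.046, -0.004], [0.046, -0.999, 0.001], [-0.004, -0.001, -1.0]] [-0.08 -0.74  0.3 ] 0.005 0.0
changed px cup/pan 0 board 0
```

The round key bottomed out and was released, and neither the cup nor the board has changed. Handing in.

```bash
python3 -c "
from station import r
print(r.finish_job())"
```

```text
the job is handed in; nothing more can be done
None
```

The job is handed in at about 19 s of robot time: I zeroed the balance with the bar key, set the outer cup upside down within about 2 mm of the pan centre, and pressed the round key fully to record; the inner and lone cups did not move, and the hand-in returned no verdict.

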